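Open the drinks dispenser on the shop counter

ROBOT

A 7-joint arm with a two-finger parallel gripper is mounted at the origin on the work surface. World frame = base frame: x ahead of the robot, y to its left, z up, the work surface at z = 0. Lengths are in mm, angles in rad, forces in N, time in s.
With the tool pointing down it reaches from about 400 to 850 mm from the base axis. Payload 4.4 kg.
Tool frame: the origin (TCP) lies midway between the tips of the shut fingers; the grasp point (between the pads) lies 19 mm behind it (arm.tcp_to_grasp is the distance from the TCP to the grasp point, in mm); z points along the fingers, x is the direction in which the jaws open and shut, and the axes are right-handed (so a half turn about z gives the same grasp; the last joint's range is limited). The gripper opens to 94 mm and grips with 3 to 60 N. Pads are 16 mm wide; open, the fingers measure 119 mm over their backs; the gripper's body (75 mm by 177 mm) begins 78 mm behind the grasp point.
Start: joints at [1.106, 0.628, 0.038, 1.517, -0.027, 0.996, -0.02], TCP at [252.432, -598.996, 205.478] pointing down, gripper open.
Joint ranges: [-3.06, 3.06], [-0.37, 2.12], [-1.25, 1.32], [0.18, 2.47], [-1.1, 4.24], [0.23, 1.98], [-2.94, 2.94]. Speed limits (rad/s): [2.57, 2.57, 3.14, 3.14, 3.14, 3.14, 3.14].

INTERFACE

Orientations are given as a unit quaternion [w, x, y, z].
In Python, from cell import arm gives the robot as it stands. The module is installed in compiled form; this text tells all that it offers.
- The arm moves only by the tool step_arm, never from a script. Its argument "motion" is a list of rows, each a list of 3 entries, a list of its own where there are three numbers: the shift along the tool's x, y, z in cm, then the turn, a rotation vector about the tool's x, y, z in degrees, then the finger opening in cm, from 0 to 9.4. In form: [[[x, y, z], [wx, wy, wz], fingers], ...]. A call has 1 to 5 rows; each row is the pose to reach, as a shift and turn from the pose commanded when the call began, along the tool's axes at that moment; what a row does not reach only later rows make up. A row lasts 1/10 s, in which the tool goes at most 50 mm and 8.59 degrees, less where a joint would pass 70% of its speed; a pose out of reach is approached as far as the arm can. A call with a gripper value outside its range is refused whole. The fingers move at their own pace and stop on an object; "force" is the grip in N (left out, the last holds). Time passes only in rows, so rows that repeat a pose let the fingers close. It gives the time, the measured TCP pose, the force and the opening at its end, in the units of the state.
- arm.get_state(): the state, without advancing time (a new reading comes with each control period).
- arm.get_image(name): name is "scene" or "top" or "wrist"; returns (picture, depth): 400x640x3 uint8, blue, green, red; 400x640 float32, mm along the optical axis (not along the pixel's ray), 0 where there is no reading.
- arm.camera_model(name): a dict with "vertical_fov" (degrees; the focal length in pixels is half the picture's height over the tangent of half this angle, whatever the lens; pixels are square), "cx", "cy" (the principal point, pixels), "distortion" ([k1, k2, p1, p2, k3] as OpenCV has them; the pictures are not rectified), "rvec" (rotation vector, rad) and "tvec" (3), from world to camera coordinates, as OpenCV has them; the wrist camera has in their place "mount" (4x4, takes a point from camera to tool coordinates, whose origin is the TCP and whose axes are the tool frame's). Camera axes: x right, y down, z forward; pixel columns grow to the right and rows downward; lengths in mm; the calibration is good to about 2 mm. A picture is of the moment at which its call begins: read the wrist's pose just before it. camera_model takes no time and is no camera call.
- arm.sign_off(): hands the job in, once; it reports no verdict.
The state is a dict: "time_s": time; "joints": joint angles; "dq": joint speeds; "joint_efforts": joint torques, N m; "eef_pos": TCP position; "tcp_rot": TCP orientation; "ft_force": force on the tool from outside, world axes, zero at the start; "ft_torque": the same for the moment, N m; "opening": opening from 0.0 (shut) to 1.0 (fully open).
Only numpy, scipy, OpenCV 4.12 (cv2) and the standard library are available. Lean on these libraries where they do the work, as an engineer would, in place of code of your own. Each camera call takes 0.05 s, during which the arm holds its last target.

TASK

Open the steel drinks dispenser for cleaning: swing the flat keeper bar well aside, clear of the bung, then work the tight bung out of its port by its fin, rocking it side to side while pulling gently, because a straight pull would drag the rubber sleeve out of the port with it, and the sleeve must stay seated. Stand the bung upright, fin up, inside the shallow steel tray without dropping it, leave the keeper swung aside, and leave the other things on the counter where they are.

Things in the scene. Friction and masses are not known exactly. Their poses are not given: they have to be found in the camera images.
- port (a point): centre of the square port in the dispenser's flat top, 150 mm above the counter; point axes are the dispenser's, z up. The dispenser is a fixed steel box 190 (its x) by 200 (its y) by 150 mm high, with a small tap low on its -x side. Sprung flanks in the port grip the plug's x faces about 13 mm below the top; they let go after 12 mm of rise, and 30 mm clears the port
- sleeve (a joint): how far (m) the black rubber sleeve lining the port has been pulled up: 0 seated, 0.03 at most. It only lies there: about 18 N of pull through the bung starts it rising, and it does not go back. The bung pulled straight needs 20 to 35 N; rocked 0.15 rad each way about the flanks' depth and raised 1 to 1.6 mm a swing, it comes with under 18 N
- keeper (a joint): angle (rad) of the keeper, a flat dark steel bar 150 by 14 by 5 mm, 27 to 32 mm above the dispenser's top. At the start, 0 to 0.08, it lies along x over the +y shoulder of the bung's head and blocks it; it grows as the free end swings to +y, stop at 1.75. Vertical pivot at x +68, y +24 mm from the port's centre; light friction, stays where left
- keeper_peg (a point): the upright round peg on the keeper's free end, 12 mm thick, 34 mm tall, to push it by: point half-way up it, 49.5 mm above the dispenser's top, 134 mm from the pivot; at the start about 66 mm to the -x side of the port's centre. Its top is 67 mm above the dispenser's top. About 0.5 N moves it
- bung_fin (a point): centre of the bung's upright white grip fin: 50 mm long (bung's x), 22 mm thick (bung's y, grasp across this), 45 mm tall, on top of a grey head 64 by 64 by 16 mm. Seated, it is 47.5 mm above the dispenser's top and its axes are the dispenser's. 0.15 rad of rocking to +y and -y (about the fin's long direction) is free, 0.2 the most
- bung: the bung, one piece, 92 mm tall, 0.15 to 0.25 kg: fin, head, 40 mm square plug, flat 34 mm square foot. Origin at the foot's centre, 69.5 mm below the fin's centre, z up. Seated, the foot is 22 mm below the dispenser's top and the head's underside 9 mm above it
- tray: shallow open steel tray, fixed, 170 by 170 by 16 mm high, walls and floor 4 mm; origin at the centre of its underside
- cup: white cup, 58 mm across, 60 mm tall, between dispenser and tray; origin under its centre
- tin: steel tin, 56 mm across, 75 mm tall, between dispenser and tray; origin under its centre
- mug: mug, 80 mm across, 90 mm tall, at the left; origin under its centre
- bowl: white bowl, 120 mm across, 55 mm tall, at the left; origin under its centre
- flask: aluminium flask, 68 mm across, 195 mm tall, at the right; origin under its centre
- spoon: wooden spoon, 190 mm, lying at the right
Things that resemble listed ones, but are neither listed nor needed, are in the scene too. Leave any purple or yellow look-alike of the bung alone.

How it is judged:
By the outcome, as a careful person would: the job done as asked, in the order asked, and still so for the second after the job is handed in, with the robot touching nothing.
It also fails if it takes over 72 s, if anything falls off the work surface, if the arm or the gripper's body presses on something with over 40 N, if the wrist force passes 120 N, or if a joint passes its speed limit or range.

## Working session

There is one attempt and no reset: what is moved stays moved. The work goes in short steps, Python scripts to look and compute and a tool call to move; the robot and the scene stay as the last step left them, time stands still between calls to the robot, and variables do not carry over. Pictures are saved under pics/ and viewed, and the job is handed in when it is done.

Besides the shell and the picture viewer there is one more tool, called in YAML: its name, and indented under it one key for each argument. step_arm: Moves the arm, as the interface text tells. Its arguments: {"type":"object","properties":{"motion":{"type":"array","items":{"type":"array"}},"force":{"type":"number"}},"required":["motion"]}

```bash
mkdir -p pics; ls; cat > h.py <<'E'
import numpy as np,cv2
from cell import arm
from scipy.spatial.transform import Rotation as R
def K(m):
    f=200/np.tan(np.radians(m["vertical_fov"])/2)
    return np.array([[f,0,m["cx"]],[0,f,m["cy"]],[0,0,1.]]),np.array(m["distortion"],float)
def pose(name,st=None):
    m=arm.camera_model(name)
    if name!="wrist":
        Rc=cv2.Rodrigues(np.array(m["rvec"],float))[0].T; return Rc,-Rc@np.array(m["tvec"],float).ravel()
    M=np.array(m["mount"]);q=st["tcp_rot"];Rt=R.from_quat([q[1],q[2],q[3],q[0]]).as_matrix()
    return Rt@M[:3,:3],Rt@M[:3,3]+np.array(st["eef_pos"])
def rays(name,uv,st=None):
    k,d=K(arm.camera_model(name));uv=np.asarray(uv,float).reshape(-1,1,2)
    n=cv2.undistortPoints(uv,k,d).reshape(-1,2);Rc,o=pose(name,st)
    return o,np.c_[n,np.ones(len(n))]@Rc.T
def onplane(name,uv,z,st=None):
    o,D=rays(name,uv,st);return o+D*((z-o[2])/D[:,2])[:,None]
def bydepth(name,uv,dep,st=None):
    o,D=rays(name,uv,st);uv=np.asarray(uv).reshape(-1,2).astype(int)
    return o+D*dep[uv[:,1],uv[:,0]][:,None]
def proj(name,P,st=None):
    k,d=K(arm.camera_model(name));Rc,o=pose(name,st)
    return cv2.projectPoints(np.asarray(P,float).reshape(-1,1,3),cv2.Rodrigues(Rc.T)[0],-Rc.T@o,k,d)[0].reshape(-1,2)
def shot(name,tag):
    st=arm.get_state();im,dp=arm.get_image(name);cv2.imwrite(f"pics/{tag}.png",im);np.savez(f"pics/{tag}.npz",im=im,dp=dp,p=st["eef_pos"],q=st["tcp_rot"]);return st,im,dp
def load(tag):
    z=np.load(f"pics/{tag}.npz");return dict(eef_pos=z["p"],tcp_rot=z["q"]),z["im"],z["dp"]
E
python3 - <<'E'
from h import *
s=arm.get_state();print(s, arm.tcp_to_grasp)
for n in("scene","top","wrist"): shot(n,n+"0"); print(n,arm.camera_model(n),pose(n,s))
E
```

```text
pics
{'time_s': 0.0, 'joints': array([ 1.1062084 ,  0.62933629,  0.03844918,  1.51829592, -0.02700761,
        0.99630113, -0.02001004]), 'dq': array([0.00205552, 0.002618  , 0.00071767, 0.00103053, 0.00023505,
       0.00040912, 0.00023597]), 'joint_efforts': array([ 2.58178770e-04, -5.49727356e+01,  1.14418253e+00, -1.86631930e+01,
       -5.20966435e-02,  2.37178802e-02,  1.58664297e-04]), 'eef_pos': array([ 252.17674771, -598.40243689,  204.58367896]), 'tcp_rot': array([-4.95638426e-04,  8.33151714e-01, -5.53043752e-01, -7.64702395e-04]), 'ft_force': array([-0.13985146, -0.29306532,  0.64443706]), 'ft_torque': array([0.09102099, 0.05296838, 0.01701461]), 'opening': 0.9989843002070055} 18.8
scene {'vertical_fov': 53.3991636062263, 'cx': 317.02652885183215, 'cy': 197.7269346076833, 'distortion': array([-0.01035712,  0.        ,  0.        ,  0.        ,  0.        ]), 'rvec': array([ 0.73035554,  2.57896226, -1.12790432]), 'tvec': array([ 497.96946845,  -80.39717702, 1512.20636653])} (array([[-0.84840647,  0.34964729, -0.39743331],
       [ 0.52918373,  0.57877458, -0.62047125],
  
[... 658 characters left out ...]
cy': 194.38175594756433, 'distortion': array([-0.04468859,  0.        ,  0.        ,  0.        ,  0.        ]), 'mount': array([[ 9.99999509e-01, -4.79944182e-04,  8.67555475e-04,
        -3.15299014e-01],
       [ 2.67387858e-04,  9.73154039e-01,  2.30154611e-01,
        -6.53211490e+01],
       [-9.54726481e-04, -2.30154266e-01,  9.73153689e-01,
        -1.79657401e+02],
       [ 0.00000000e+00,  0.00000000e+00,  0.00000000e+00,
         1.00000000e+00]])} (array([[ 3.88038141e-01, -8.96819106e-01, -2.12466214e-01],
       [-9.21642907e-01, -3.77803314e-01, -8.85381728e-02],
       [-8.67714567e-04,  2.30174167e-01, -9.73149064e-01]]), array([ 312.38077078, -573.04900789,  384.24005342]))
```

View pics/scene0.png

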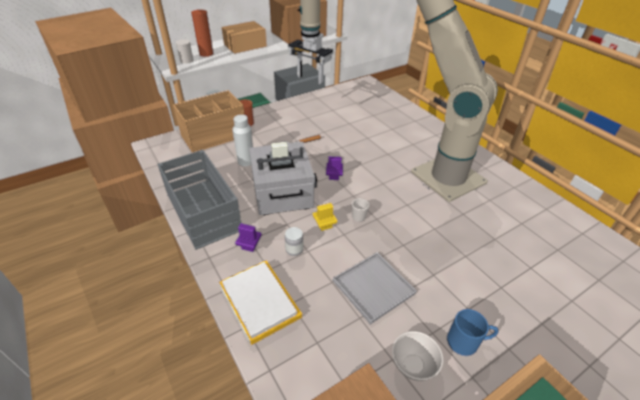

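View pics/top0.png

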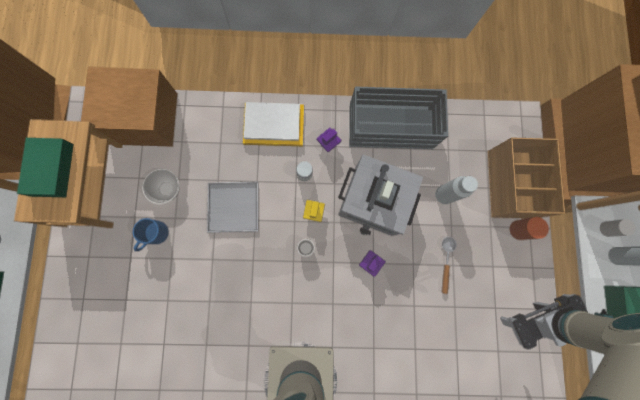

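View pics/wrist0.png

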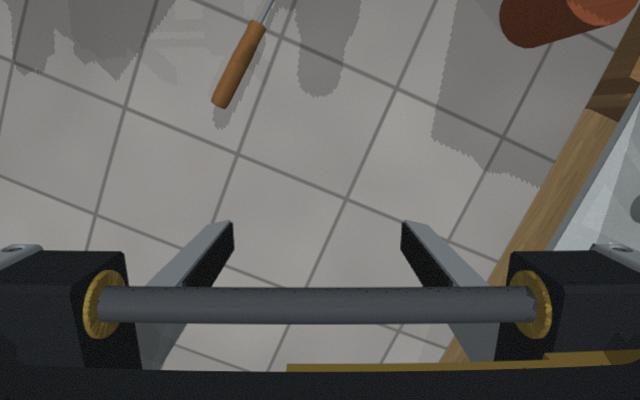

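```bash
python3 - <<'E'
from h import *
s,im,d=load("top0");c=im[140:280,320:470];cv2.imwrite("pics/topz.png",cv2.resize(c,None,fx=5,fy=4.2857*5/4.2857 if 0 else 4.2,interpolation=cv2.INTER_CUBIC))
s,im,d2=load("scene0");c=im[125:265,225:385];cv2.imwrite("pics/scz.png",cv2.resize(c,None,fx=4.2,fy=4.2,interpolation=cv2.INTER_CUBIC))
pts=[(382,196),(388,186),(372,205),(365,231),(235,207),(304,171),(307,246),(373,264),(315,211),(459,188),(330,140)]
for p,q in zip(pts,bydepth("top",pts,d)):print(p,q.round())
E
```

```text
(382, 196) [ 569. -220.  211.]
(388, 186) [ 597. -236.  218.]
(372, 205) [ 541. -191.  213.]
(365, 231) [ 477. -195.   66.]
(235, 207) [552. 240.   7.]
(304, 171) [668.   8.  78.]
(307, 246) [426.  -9.   1.]
(373, 264) [ 373. -216.   93.]
(315, 211) [535. -31.  93.]
(459, 188) [ 607. -463.  170.]
(330, 140) [780. -77.  70.]
```

View pics/topz.png

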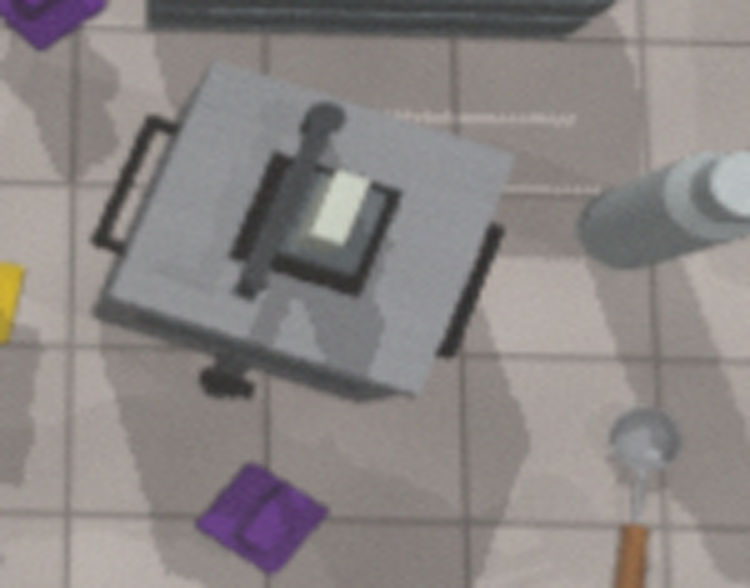

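View pics/scz.png

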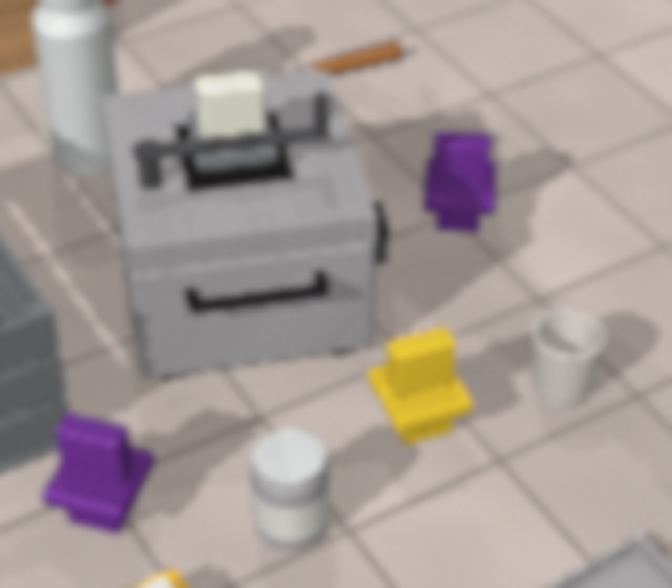

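```bash
python3 - <<'E'
from h import *
s,im,d=load("top0")
z=lambda a,b:(320+a/5,140+b/4.2)
C=onplane("top",[z(215,65),z(513,155),z(415,393),z(97,312)],150);print(C.round(1),C.mean(0))
ex=(C[0]+C[1]-C[2]-C[3])/2;ey=(C[0]+C[3]-C[1]-C[2])/2
print(ex,ey,np.linalg.norm(ex),np.linalg.norm(ey),np.degrees([np.arctan2(ex[1],ex[0]),np.arctan2(-ey[0],ey[1])]))
# fin top by depth/colour
b=im[:,:,0].astype(int);hsv=cv2.cvtColor(im,cv2.COLOR_BGR2HSV)
m=np.zeros(b.shape,np.uint8);m[170:210,370:405]=((im[170:210,370:405].min(2)>150)).astype(np.uint8)
ys,xs=np.nonzero(m);P=bydepth("top",np.c_[xs,ys],d);P=P[P[:,2]>205];print(len(P),P.mean(0),P[:,2].max())
(c,sz,a)=cv2.minAreaRect(onplane("top",np.c_[xs,ys],220)[:,:2].astype(np.float32));print(c,sz,a)
pv=onplane("top",[z(325,113)],182)[0];pg=onplane("top",[z(246,286)],150+67);print("pivot",pv,"peg top?",pg)
# tray
hs=onplane("top",[(209,182),(258,182),(259,233),(210,234)],16);print(hs.round(),hs.mean(0))
E
```

```text
[[ 706.  -175.   150. ]
 [ 642.8 -360.1  150. ]
 [ 466.1 -295.9  150. ]
 [ 519.5 -103.2  150. ]] [ 583.59370342 -233.53516468  150.        ]
[181.6387234  -67.99985124   0.        ] [ 58.27956923 188.88287256   0.        ] 193.95000801425775 197.66954175566158 [-20.52432681 -17.14754338]
120 [ 587.40221147 -232.57371558  227.97819135] 1238.6053561338863
(589.3922119140625, -234.7523193359375) (20.683393478393555, 49.055686950683594) 68.23735046386719
pivot [ 663.06427638 -236.27576667  182.        ] peg top? [[ 531.57035128 -181.76759424  217.        ]]
[[635. 332.  16.]
 [640. 165.  16.]
 [465. 154.  16.]
 [458. 317.  16.]] [549.29915664 241.94390857  16.        ]
```

```bash
cat >> h.py <<'E'
def Rt(st):
    q=st["tcp_rot"];return R.from_quat([q[1],q[2],q[3],q[0]])
def down(yaw): # tool x at world yaw(deg), z down
    c,s=np.cos(np.radians(yaw)),np.sin(np.radians(yaw))
    return R.from_matrix(np.array([[c,s,0],[s,-c,0],[0,0,-1.]]))
def go(p,Rg,st=None):
    st=st or arm.get_state();r=Rt(st)
    print("shift cm",(r.inv().apply(np.array(p)-st["eef_pos"])/10).round(2),"turn deg",(r.inv()*Rg).as_rotvec(degrees=True).round(2))
def stt():
    s=arm.get_state();print("t",round(s["time_s"],2),"p",s["eef_pos"].round(1),"rv",(down(70).inv()*Rt(s)).as_rotvec(degrees=True).round(2),"F",s["ft_force"].round(2),"T",s["ft_torque"].round(2),"op",round(s["opening"]*94,1),"q",s["joints"].round(2))
    return s
E
python3 - <<'E'
from h import *
stt();s=arm.get_state();go([532,-187,330],down(70))
print(Rt(s).inv().apply([0,0,126])/10)
E
```

```text
t 0.15 p [ 252.3 -598.5  204.8] rv [ 1.0000e-01 -4.0000e-02  1.3715e+02] F [-0.47 -0.25 -0.84] T [ 0.05 -0.    0.  ] op 93.9 q [ 1.11  0.63  0.04  1.52 -0.03  1.   -0.02]
shift cm [-27.08 -41.76 -12.48] turn deg [-1.0000e-01  4.0000e-02 -1.3715e+02]
[-1.74019606e-02 -2.03781180e-04 -1.25999880e+01]
```

step_arm:
  motion:
    - [[0,0,-4.5],[0,0,-8],9.4]
    - [[-1,-2,-8.5],[0,0,-16],6]
    - [[-3,-5,-11.5],[0,0,-24],3]
    - [[-5.5,-9,-12.5],[0,0,-32],2.6]
    - [[-8.5,-12.5,-12.5],[0,0,-40],2.6]

```text
time_s: 0.65
eef_pos: [336.6, -471.7, 332.4]
tcp_rot: [0.001, 0.973, -0.232, 0.002]
ft_force: [0.8, -0.1, -0.3]
opening: 0.694
```

```bash
python3 - <<'E'
from h import *
stt();go([532,-187,330],down(70))
E
```

```text
t 0.65 p [ 336.6 -471.7  332.4] rv [-0.26  0.11 96.84] F [ 0.82 -0.06 -0.31] T [ 0.02 -0.12 -0.02] op 65.3 q [ 1.01  0.41 -0.16  1.54  0.07  1.19  0.37]
shift cm [  4.58 -34.23   0.21] turn deg [  0.26  -0.11 -96.84]
```

step_arm:
  motion:
    - [[0.7,-4.5,0.1],[0,0,-8.4],2.6]
    - [[1.3,-9,0.1],[0,0,-16.8],2.6]
    - [[1.9,-13.5,0.2],[0,0,-25.2],2.6]
    - [[2.5,-18,0.2],[0,0,-33.6],2.6]
    - [[3,-22.5,0.2],[0,0,-42],2.6]

```text
time_s: 1.15
eef_pos: [464.6, -284.0, 328.4]
tcp_rot: [0.0, 0.991, 0.132, -0.0]
ft_force: [0.0, -0.4, -0.7]
opening: 0.294
```

```bash
python3 - <<'E'
from h import *
stt();go([532,-187,330],down(70))
E
```

```text
t 1.15 p [ 464.6 -284.   328.4] rv [ 0.000e+00 -1.000e-02  5.482e+01] F [ 0.02 -0.45 -0.71] T [-0.1  -0.14 -0.01] op 27.7 q [ 0.77  0.38 -0.39  1.63  0.15  1.17  0.61]
shift cm [ 9.05 -7.59 -0.16] turn deg [-0.000e+00  1.000e-02 -5.482e+01]
```

step_arm:
  motion:
    - [[2.5,-2.1,-0.1],[0,0,-8.4],2.6]
    - [[5,-4.2,-0.1],[0,0,-16.8],2.6]
    - [[7,-5.9,-0.1],[0,0,-25.2],2.6]
    - [[8.5,-7.1,-0.2],[0,0,-33.6],2.6]
    - [[9,-7.6,-0.2],[0,0,-42],2.6]

```text
time_s: 1.65
eef_pos: [532.6, -186.4, 330.4]
tcp_rot: [-0.0, 0.877, 0.48, 0.001]
ft_force: [-1.1, -0.4, -0.0]
opening: 0.276
```

step_arm:
  motion:
    - [[0,0,0],[0,0,-8],2.6]
    - [[0,0,0],[0,0,-12.8],2.6]
    - [[0,0,0],[0,0,-12.8],2.6]
    - [[0,0,0],[0,0,-12.8],2.6]

```text
time_s: 2.05
eef_pos: [531.3, -189.2, 330.3]
tcp_rot: [-0.0, 0.822, 0.57, -0.0]
ft_force: [0.1, -0.8, 0.4]
opening: 0.269
```

```bash
python3 - <<'E'
from h import *
stt();shot("wrist","w1");stt()
E
```

```text
t 2.05 p [ 531.3 -189.2  330.3] rv [0.03 0.   0.49] F [ 0.11 -0.8   0.38] T [ 0.04 -0.13  0.03] op 25.3 q [ 0.71  0.44 -0.64  1.57  0.28  1.22  1.24]
t 2.1 p [ 531.3 -189.3  330.3] rv [ 0.02 -0.01  0.48] F [-0.73  0.4   0.64] T [ 0.02 -0.14  0.02] op 25.9 q [ 0.71  0.44 -0.64  1.57  0.28  1.22  1.24]
```

View pics/w1.png

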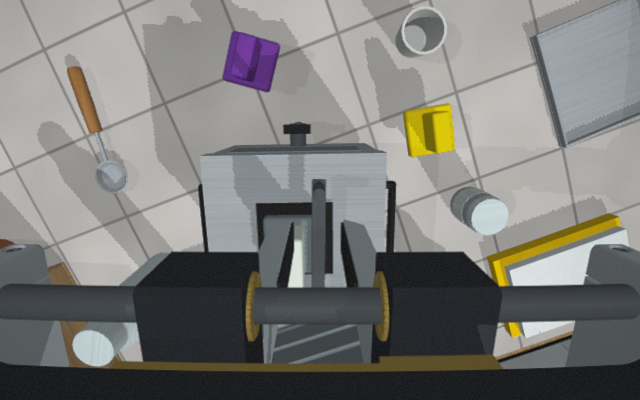

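```bash
python3 - <<'E'
from h import *
s,im,d=load("w1");c=im[120:290,180:410];cv2.imwrite("pics/w1z.png",cv2.resize(c,None,fx=3.4,fy=3.4,interpolation=cv2.INTER_CUBIC))
E
```

```text
(no output)
```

View pics/w1z.png

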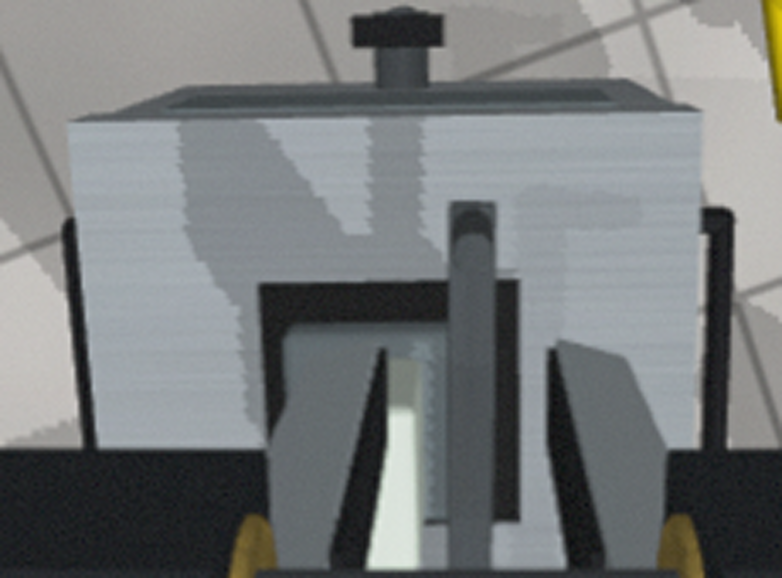

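```bash
python3 - <<'E'
from h import *
s,im,d=load("w1")
np.set_printoptions(linewidth=200)
z=lambda a,b:(180+a/3.4,120+b/3.4)
E=onplane("wrist",[z(70,122),z(700,110)],150,s);e=E[1]-E[0];print(E.round(1),np.linalg.norm(e),np.degrees(np.arctan2(-e[0],e[1])),E.mean(0))
F=onplane("wrist",[z(260,283),z(520,281)],150,s);f=F[1]-F[0];print(F.round(1),np.linalg.norm(f),np.degrees(np.arctan2(-f[0],f[1])))
uv=[(u,v) for v in range(178,240,3) for u in (319,)]
for p,q in zip(uv,bydepth("wrist",uv,d,s)):print(p,q.round(1))
yaw=np.radians(-19.7)
H=[(u,v) for v in (184,188,200,220) for u in range(305,335,1)]
P=bydepth("wrist",H,d,s)
for i in range(4): print(P[i*30:i*30+30,2].round(0).astype(int))
# keeper edge points
# tcp projects
print(proj("wrist",[[s["eef_pos"][0],s["eef_pos"][1],217]],s))
E
```

```text
[[ 464.3 -298.1  150. ]
 [ 530.3 -111.4  150. ]] 198.0851054776271 -19.445688766406946 [ 497.31465898 -204.74303059  150.        ]
[[ 533.7 -262.1  150. ]
 [ 562.5 -183.   150. ]] 84.20669641425039 -20.012472026741868
(319, 178) [ 531.2 -187.7  151.2]
(319, 181) [ 528.5 -186.8  183.2]
(319, 184) [ 528.4 -186.8  198.1]
(319, 187) [ 528.3 -186.9  212.2]
(319, 190) [ 530.2 -187.6  215.7]
(319, 193) [ 469.2 -166.1  509.9]
(319, 196) [ 534.8 -189.3  218.4]
(319, 199) [ 537.8 -190.4  216.4]
(319, 202) [ 548.4 -194.2  183.4]
(319, 205) [ 551.3 -195.3  183.3]
(319, 208) [ 554.5 -196.5  182. ]
(319, 211) [ 557.4 -197.6  182.3]
(319, 214) [ 560.2 -198.6  182.9]
(319, 217) [ 563.1 -199.7  183. ]
(319, 220) [ 566.1 -200.8  182.9]
(319, 223) [ 569.  -201.9  183.2]
(319, 226) [ 572.2 -203.1  182.7]
(319, 229) [ 575.  -204.1  183.3]
(319, 232) [ 578.  -205.2  183.1]
(319, 235) [ 581.1 -206.4  183.1]
(319, 238) [ 584.5 -207.6  182.1]
[150 152 150 149 152 151 150 183 186 190 196 198 199 199 198 197 197 194 186 184 182 151 150 150 150 150 150 150 150 150]
[151 151 150 149 151 150 182 192 204 211 214 215 215 215 215 214 214 212 207 198 182 150 151 150 149 150 150 150 150 151]
[150 150 151 151 151 150 183 183 182 182 183 183 215 216 219 183 183 183 182 182 151 150 151 151 152 150 150 150 152 150]
[176 175 174 175 175 174 180 183 183 183 183 184 184 181 183 183 183 182 182 183 153 154 154 155 153 153 155 156 150 151]
[[317.66355416 192.06705792]]
```

step_arm:
  motion:
    - [[0.1,0.2,3.5],[0,0,-0.8],2.4]
    - [[0.1,0.2,7],[0,0,-0.8],2.4]
    - [[0.1,0.2,10],[0,0,-0.8],2.4]
    - [[0.1,0.2,12.5],[0,0,-0.8],2.4]
    - [[0.1,0.2,13.8],[0,0,-0.8],2.4]

```text
time_s: 2.6
eef_pos: [532.4, -188.8, 190.4]
tcp_rot: [-0.001, 0.817, 0.576, -0.001]
ft_force: [0.5, -0.2, 0.2]
opening: 0.254
```

step_arm:
  motion:
    - [[0,0,0],[0,0,0],2.2]
    - [[0,0,0],[0,0,0],2.2]

```text
time_s: 2.8
eef_pos: [534.5, -188.9, 193.3]
tcp_rot: [0.001, 0.817, 0.577, 0.0]
ft_force: [-0.7, 0.5, -1.0]
opening: 0.234
```

```bash
python3 - <<'E'
from h import *
stt();shot("wrist","w2")
for k in range(1,6):
    a=np.radians(8*k);print(k*8,(13.4*np.sin(a)).round(2),(13.4*(1-np.cos(a))).round(2))
E
```

```text
t 2.8 p [ 534.5 -188.9  193.3] rv [-0.08  0.01 -0.43] F [-0.67  0.46 -0.97] T [ 0.01 -0.17  0.01] op 22.0 q [ 0.67  0.58 -0.59  1.76  0.39  0.92  1.15]
8 1.86 0.13
16 3.69 0.52
24 5.45 1.16
32 7.1 2.04
40 8.61 3.14
```

View pics/w2.png

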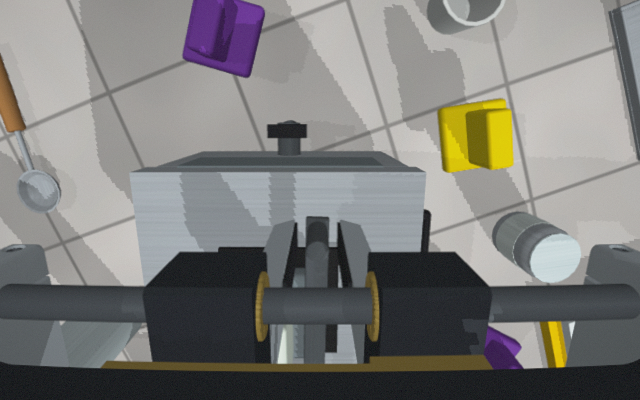

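step_arm:
  motion:
    - [[0.9,0.03,0],[0,0,4],2.2]
    - [[2.55,0.25,0],[0,0,11],2.2]
    - [[4.37,0.73,0],[0,0,19],2.2]
    - [[6.08,1.46,0],[0,0,27],2.2]
    - [[7.69,2.42,0],[0,0,35],2.2]

```text
time_s: 3.35
eef_pos: [583.4, -124.2, 194.3]
tcp_rot: [0.001, 0.953, 0.302, 0.001]
ft_force: [-0.2, -0.7, -0.3]
opening: 0.236
```

step_arm:
  motion:
    - [[1.86,0.13,0],[0,0,8],2.2]
    - [[3.69,0.52,0],[0,0,16],2.2]
    - [[5.45,1.16,0],[0,0,24],2.2]
    - [[7.1,2.04,0],[0,0,32],2.2]
    - [[8.61,3.14,0],[0,0,40],2.2]

```text
time_s: 3.85
eef_pos: [672.0, -99.2, 194.3]
tcp_rot: [-0.0, 0.999, -0.042, 0.001]
ft_force: [-0.4, -1.0, 0.2]
opening: 0.233
```

```bash
python3 - <<'E'
from h import *
s=stt();v=s["eef_pos"][:2]-np.array([658.9,-237]);print(np.linalg.norm(v),(-19.7-180-np.degrees(np.arctan2(v[1],v[0])))%360)
shot("wrist","w3")
E
```

```text
t 3.85 p [672.  -99.2 194.3] rv [-5.000e-02  1.300e-01  7.483e+01] F [-0.39 -1.01  0.25] T [-0.14  0.03 -0.01] op 21.9 q [ 0.22  0.69 -0.2   1.44  0.15  1.03 -0.1 ]
138.40935256376514 75.733088172605
```

View pics/w3.png

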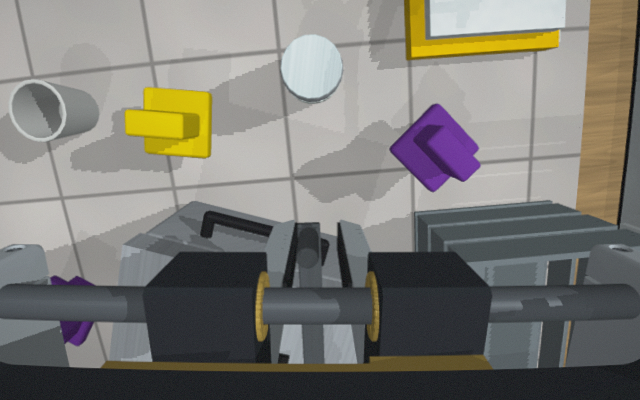

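step_arm:
  motion:
    - [[0,0,-3.5],[0,0,0],2.6]
    - [[0,0,-7.5],[0,0,-6],3.5]
    - [[0,0,-10.5],[0,0,-14],5]
    - [[0,0,-10.6],[0,0,-22],5]
    - [[0,0,-10.6],[0,0,-30],5]

```text
time_s: 4.4
eef_pos: [671.5, -100.1, 301.8]
tcp_rot: [0.001, 0.975, 0.224, 0.002]
ft_force: [-0.6, 0.5, -0.8]
opening: 0.526
```

```bash
python3 - <<'E'
from h import *
stt();go([643,-257,300],down(70.3))
E
```

```text
t 4.4 p [ 671.5 -100.1  301.8] rv [-0.25  0.18 44.12] F [-0.56  0.47 -0.81] T [ 0.04 -0.06  0.03] op 49.4 q [ 0.3   0.61 -0.35  1.29  0.21  1.27  0.39]
shift cm [-9.41 12.87  0.17] turn deg [  0.25  -0.18 -44.42]
```

step_arm:
  motion:
    - [[-1.9,2.5,0],[0,0,-8.4],5]
    - [[-4.2,5.8,0],[0,0,-16.8],5]
    - [[-6.5,9,0.1],[0,0,-25.2],5]
    - [[-8.5,11.8,0.1],[0,0,-33.6],5]
    - [[-9.4,12.9,0.1],[0,0,-42],5]

```text
time_s: 4.9
eef_pos: [639.7, -262.7, 298.7]
tcp_rot: [0.002, 0.831, 0.556, -0.001]
ft_force: [0.2, -0.6, 0.5]
opening: 0.531
```

step_arm:
  motion:
    - [[0,0,0],[0,0,0],5]
    - [[0,0,0],[0,0,0],5]
    - [[0,0,0],[0,0,0],5]

```text
time_s: 5.2
eef_pos: [641.8, -254.7, 298.3]
tcp_rot: [-0.0, 0.832, 0.555, 0.001]
ft_force: [-0.1, 1.1, 0.0]
opening: 0.532
```

```bash
python3 - <<'E'
from h import *
s=stt();st,im,d=shot("wrist","w4");c=im[90:290,180:450];cv2.imwrite("pics/w4z.png",cv2.resize(c,None,fx=2.9,fy=2.9,interpolation=cv2.INTER_CUBIC))
E
```

```text
t 5.2 p [ 641.8 -254.7  298.3] rv [-0.05  0.07  2.51] F [-0.1   1.09  0.  ] T [ 0.13 -0.11  0.01] op 50.0 q [ 0.61  0.66 -0.52  1.25  0.32  1.31  1.27]
```

View pics/w4z.png

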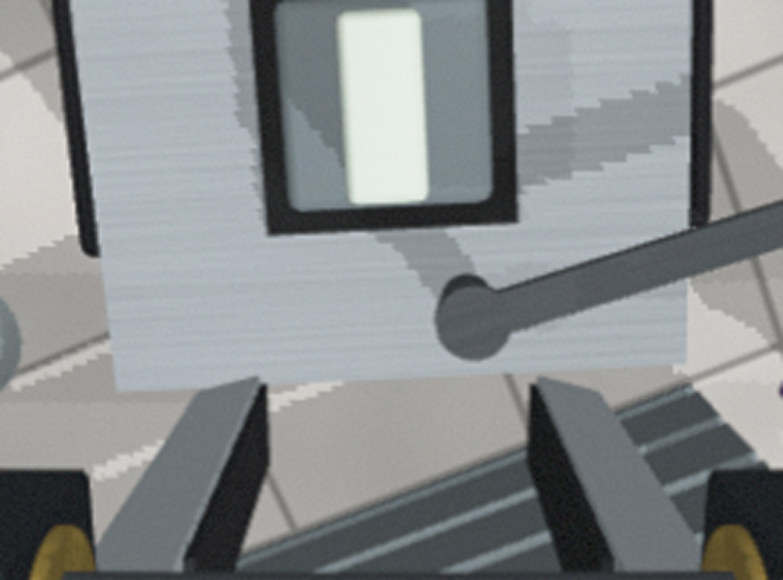

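```bash
python3 - <<'E'
from h import *
s,im,d=load("w4")
m=np.zeros(im.shape[:2],np.uint8);r=im[85:175,285:340];m[85:175,285:340]=(r.min(2)>205)
cs=max(cv2.findContours(m,0,1)[0],key=cv2.contourArea)
P=onplane("wrist",cs.reshape(-1,2),220,s);c,sz,a=cv2.minAreaRect(P[:,:2].astype(np.float32));print("fin",c,sz,a)
z=lambda a,b:(180+a/2.9,90+b/2.9)
f=onplane("wrist",[z(268,235),z(518,220),z(512,0),z(250,0)],150,s);print(f.round(1))
e=f[1]-f[0];print(np.linalg.norm(e),np.degrees(np.arctan2(-e[0],e[1])))
E=onplane("wrist",[z(118,390),z(685,363)],150,s);e=E[1]-E[0];print("far edge",E.round(1),np.linalg.norm(e),np.degrees(np.arctan2(-e[0],e[1])),E.mean(0))
uv=[(315,y) for y in range(95,160,8)];print(bydepth("wrist",uv,d,s)[:,2].round(1))
go([c[0],c[1],262],down(70.3),s)
E
```

```text
fin (587.32568359375, -236.33192443847656) (19.38421630859375, 47.396209716796875) 70.27256774902344
[[ 612.8 -290.6  150. ]
 [ 640.4 -210.7  150. ]
 [ 573.1 -186.8  150. ]
 [ 540.7 -264.7  150. ]]
84.57653416320368 -19.05501348604907
far edge [[ 642.8 -362.2  150. ]
 [ 709.9 -174.5  150. ]] 199.26864370941993 -19.66243582495241 [ 676.33872903 -268.35506436  150.        ]
[220.4 219.9 219.7 219.9 220.5 219.6 221.7 220.6 219.5]
shift cm [-0.39 -5.74  3.62] turn deg [ 0.05 -0.07 -2.81]
```

step_arm:
  motion:
    - [[-0.2,-2.5,1.5],[0,0,-2.8],5]
    - [[-0.4,-5,3],[0,0,-2.8],5]
    - [[-0.4,-5.7,3.6],[0,0,-2.8],5]
    - [[-0.4,-5.7,3.6],[0,0,-2.8],5]
    - [[-0.4,-5.7,3.6],[0,0,-2.8],5]

```text
time_s: 5.75
eef_pos: [588.5, -238.6, 262.4]
tcp_rot: [0.001, 0.818, 0.575, 0.001]
ft_force: [-0.4, -0.3, -0.3]
opening: 0.531
```

```bash
python3 - <<'E'
from h import *
stt();go([587.2,-236.4,181],down(70.3))
E
```

```text
t 5.75 p [ 588.5 -238.6  262.4] rv [-0.13  0.02 -0.27] F [-0.37 -0.27 -0.29] T [ 0.01 -0.17  0.04] op 49.9 q [ 0.66  0.6  -0.55  1.48  0.33  1.15  1.29]
shift cm [ 0.16 -0.22  8.13] turn deg [ 0.13 -0.02 -0.03]
```

step_arm:
  motion:
    - [[0.1,-0.1,3],[0,0,0],5]
    - [[0.1,-0.1,5.5],[0,0,0],4.5]
    - [[0.1,-0.1,7.2],[0,0,0],4]
    - [[0.1,-0.1,8.0],[0,0,0],4]
    - [[0.1,-0.1,8.0],[0,0,0],4]

```text
time_s: 6.25
eef_pos: [587.0, -237.4, 180.9]
tcp_rot: [-0.0, 0.818, 0.575, -0.0]
ft_force: [-1.3, -0.2, -0.4]
opening: 0.427
```

step_arm:
  motion:
    - [[0,0,0],[0,0,0],4]
    - [[0,0,0],[0,0,0],4]

```text
time_s: 6.45
eef_pos: [587.5, -237.7, 182.8]
tcp_rot: [0.001, 0.818, 0.575, 0.001]
ft_force: [0.4, -0.6, -0.6]
opening: 0.429
```

```bash
python3 - <<'E'
from h import *
stt();go([587.2,-236.4,181],down(70.3));shot("wrist","w5")
E
```

```text
t 6.45 p [ 587.5 -237.7  182.8] rv [-0.14  0.01 -0.24] F [ 0.44 -0.57 -0.6 ] T [ 0.04 -0.14 -0.01] op 40.3 q [ 0.64  0.67 -0.52  1.58  0.38  0.99  1.24]
shift cm [ 0.11 -0.08  0.18] turn deg [ 0.14 -0.01 -0.06]
```

View pics/w5.png

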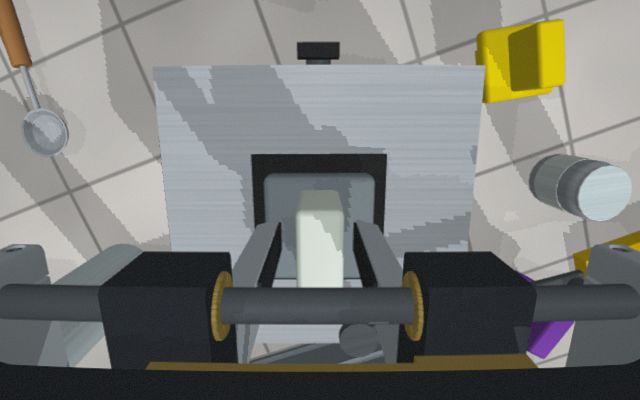

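step_arm:
  motion:
    - [[0.1,0,0.15],[0,0,0],4]
    - [[0.1,0,0.15],[0,0,0],2.5]
    - [[0.1,0,0.15],[0,0,0],1.5]
    - [[0.1,0,0.15],[0,0,0],1.5]
    - [[0.1,0,0.15],[0,0,0],1.5]
  force: 40

```text
time_s: 7.0
eef_pos: [586.9, -236.3, 180.1]
tcp_rot: [0.0, 0.818, 0.576, 0.0]
ft_force: [0.2, -0.1, 1.3]
opening: 0.232
```

step_arm:
  motion:
    - [[0,0,0],[0,0,0],1.5]
    - [[0,0,0],[0,0,0],1.5]

```text
time_s: 7.2
eef_pos: [586.9, -236.3, 180.1]
tcp_rot: [-0.0, 0.818, 0.575, 0.0]
ft_force: [-0.2, 1.1, 1.3]
opening: 0.23
```

```bash
python3 - <<'E'
from h import *
s=stt();print(Rt(s).inv().apply(s["ft_torque"]),Rt(s).inv().apply(s["ft_force"]))
L=s["eef_pos"][2]-137;print(L)
for dl in (4.3,8.6,12.9,17.2):
  a=np.radians(dl);print(dl,L*np.sin(a)/10,L*(1-np.cos(a))/10)
E
```

```text
t 7.2 p [ 586.9 -236.3  180.1] rv [-0.01  0.02 -0.26] F [-0.17  1.15  1.34] T [ 0.27 -0.16  0.06] op 21.7 q [ 0.64  0.67 -0.52  1.59  0.38  0.98  1.24]
[-0.05866744  0.31069799 -0.05710672] [ 1.02627695 -0.5455937  -1.34380633]
43.12581806578919
4.3 0.32335189319167157 0.012139341947534838
8.6 0.644883401575872 0.048489026536788674
12.9 0.9627843886254619 0.10884441475071538
17.2 1.2752651566788842 0.1928657218715915
```

step_arm:
  motion:
    - [[0.32,0,0.01],[0,-4.2,0],1.5]
    - [[0.63,0,0.05],[0,-8.4,0],1.5]
    - [[0.63,0,0.05],[0,-8.4,0],1.5]

```text
time_s: 7.5
eef_pos: [589.4, -229.7, 180.1]
tcp_rot: [0.043, 0.814, 0.575, -0.061]
ft_force: [-1.8, -0.6, 6.1]
opening: 0.233
```

```bash
python3 - <<'E'
from h import *
s=stt();print(Rt(s).inv().apply(s["ft_torque"]),Rt(s).inv().apply(s["ft_force"]))
def rows(h0,rise,A=8.4):
  L=43.1+h0
  for f,r in ((.5,.5),(1,1),(1,1),(.5,1.5),(0,2)):
    d=np.radians(2*A*f);h=L+rise*r
    print((-h*np.sin(d)/10).round(3),((L-h*np.cos(d))/10).round(3),np.degrees(d).round(2))
rows(0,1.2);print();rows(0,1.4)
E
```

```text
t 7.5 p [ 589.4 -229.7  180.1] rv [-0.06 -8.61 -0.5 ] F [-1.84 -0.63  6.1 ] T [-0.15  0.3  -0.12] op 21.9 q [ 0.49  0.67 -0.43  1.59  0.48  1.02  1.1 ]
[ 0.24562721 -0.24358428  0.08846587] [-2.10989674 -1.5218865  -5.8545288 ]
-0.638 -0.013 8.4
-1.28 0.069 16.8
-1.28 0.069 16.8
-0.656 -0.132 8.4
-0.0 -0.24 0.0

-0.64 -0.023 8.4
-1.286 0.05 16.8
-1.286 0.05 16.8
-0.66 -0.162 8.4
-0.0 -0.28 0.0
```

step_arm:
  motion:
    - [[-0.32,0,0],[0,4.2,0],1.5]
    - [[-0.64,0,-0.01],[0,8.4,0],1.5]
    - [[-0.96,0,0.02],[0,12.6,0],1.5]
    - [[-1.28,0,0.07],[0,16.8,0],1.5]
    - [[-1.28,0,0.07],[0,16.8,0],1.5]

```text
time_s: 8.0
eef_pos: [584.3, -242.8, 180.4]
tcp_rot: [-0.045, 0.817, 0.571, 0.063]
ft_force: [1.6, 3.0, 0.7]
opening: 0.231
```

```bash
cat >>h.py <<'E'
def rock(A=8.4,rise=1.4,L0=None):
    s=stt();r=Rt(s);print("tool F",r.inv().apply(s["ft_force"]).round(1),"T",r.inv().apply(s["ft_torque"]).round(2))
    P0=np.array([587,-236.4,137.]);zz=r.apply([0,0,1]);v=P0-s["eef_pos"];L=v@zz;off=r.inv().apply(v);print("L",round(L,1),"pivot in tool",off.round(1))
    for sg in (1,-1):
      for f in (.25,.5,.75,1,1):
        d=np.radians(2*A*f*sg);h=L+rise*f
        print(sg,(-h*np.sin(d)/10).round(2),((L-h*np.cos(d))/10).round(2),np.degrees(d).round(2))
E
python3 - <<'E'
from h import *
rock()
E
```

```text
t 8.0 p [ 584.3 -242.8  180.4] rv [0.04 8.88 0.06] F [1.63 2.95 0.66] T [ 1.02 -0.37  0.14] op 21.7 q [ 0.79  0.7  -0.6   1.57  0.27  0.97  1.38]
tool F [ 3.4  0.5 -0.1] T [ 0.02  1.09 -0.13]
L 44.0 pivot in tool [ 0.1  0.4 44. ]
1 -0.32 -0.02 4.2
1 -0.65 -0.02 8.4
1 -0.98 0.0 12.6
1 -1.31 0.05 16.8
1 -1.31 0.05 16.8
-1 0.32 -0.02 -4.2
-1 0.65 -0.02 -8.4
-1 0.98 0.0 -12.6
-1 1.31 0.05 -16.8
-1 1.31 0.05 -16.8
```

step_arm:
  motion:
    - [[0.32,0,-0.02],[0,-4.2,0],1.5]
    - [[0.65,0,-0.02],[0,-8.4,0],1.5]
    - [[0.98,0,0],[0,-12.6,0],1.5]
    - [[1.31,0,0.05],[0,-16.9,0],1.5]
    - [[1.31,0,0.05],[0,-16.9,0],1.5]

```text
time_s: 8.5
eef_pos: [588.6, -229.7, 181.2]
tcp_rot: [0.043, 0.814, 0.575, -0.062]
ft_force: [0.6, -1.2, -3.8]
opening: 0.231
```

```bash
python3 - <<'E'
from h import *
rock()
E
```

```text
t 8.5 p [ 588.6 -229.7  181.2] rv [ 0.06 -8.66 -0.47] F [ 0.61 -1.23 -3.76] T [-0.23 -0.25 -0.03] op 21.8 q [ 0.49  0.66 -0.42  1.59  0.48  1.02  1.1 ]
tool F [-0.4  1.   3.9] T [-0.3  -0.14  0.08]
L 44.7 pivot in tool [-0.1  0.8 44.7]
1 -0.33 -0.02 4.2
1 -0.66 -0.02 8.4
1 -1.0 0.01 12.6
1 -1.33 0.06 16.8
1 -1.33 0.06 16.8
-1 0.33 -0.02 -4.2
-1 0.66 -0.02 -8.4
-1 1.0 0.01 -12.6
-1 1.33 0.06 -16.8
-1 1.33 0.06 -16.8
```

step_arm:
  motion:
    - [[-0.33,0,-0.02],[0,4.2,0],1.5]
    - [[-0.66,0,-0.03],[0,8.4,0],1.5]
    - [[-1.0,0,0],[0,12.6,0],1.5]
    - [[-1.33,0,0.05],[0,16.9,0],1.5]
    - [[-1.33,0,0.05],[0,16.9,0],1.5]

```text
time_s: 9.0
eef_pos: [583.7, -243.5, 182.4]
tcp_rot: [-0.045, 0.817, 0.571, 0.063]
ft_force: [1.0, 3.4, -5.7]
opening: 0.231
```

```bash
python3 - <<'E'
from h import *
rock()
E
```

```text
t 9.0 p [ 583.7 -243.5  182.4] rv [0.09 8.92 0.11] F [ 1.05  3.43 -5.67] T [ 0.76 -0.46  0.13] op 21.7 q [ 0.79  0.7  -0.59  1.57  0.26  0.97  1.38]
tool F [ 2.7 -0.2  6.2] T [-0.15  0.87 -0.15]
L 46.1 pivot in tool [ 0.6  0.8 46.1]
1 -0.34 -0.02 4.2
1 -0.68 -0.02 8.4
1 -1.03 0.01 12.6
1 -1.37 0.06 16.8
1 -1.37 0.06 16.8
-1 0.34 -0.02 -4.2
-1 0.68 -0.02 -8.4
-1 1.03 0.01 -12.6
-1 1.37 0.06 -16.8
-1 1.37 0.06 -16.8
```

step_arm:
  motion:
    - [[0.34,0,-0.02],[0,-4.2,0],1.5]
    - [[0.68,0,-0.02],[0,-8.4,0],1.5]
    - [[1.02,0,0.01],[0,-12.6,0],1.5]
    - [[1.35,0,0.06],[0,-17,0],1.5]
    - [[1.35,0,0.06],[0,-17,0],1.5]

```text
time_s: 9.5
eef_pos: [588.2, -230.1, 183.8]
tcp_rot: [0.043, 0.815, 0.575, -0.063]
ft_force: [-0.3, -1.2, -6.0]
opening: 0.233
```

```bash
python3 - <<'E'
from h import *
rock()
shot("wrist","w6")
E
```

```text
t 9.5 p [ 588.2 -230.1  183.8] rv [ 0.11 -8.75 -0.43] F [-0.28 -1.21 -5.98] T [-0.36 -0.26 -0.03] op 21.9 q [ 0.49  0.66 -0.42  1.59  0.47  1.03  1.11]
tool F [-0.3  0.2  6.1] T [-0.36 -0.26  0.09]
L 47.2 pivot in tool [ 0.9  1.1 47.2]
1 -0.35 -0.02 4.2
1 -0.7 -0.02 8.4
1 -1.05 0.01 12.6
1 -1.4 0.07 16.8
1 -1.4 0.07 16.8
-1 0.35 -0.02 -4.2
-1 0.7 -0.02 -8.4
-1 1.05 0.01 -12.6
-1 1.4 0.07 -16.8
-1 1.4 0.07 -16.8
```

View pics/w6.png

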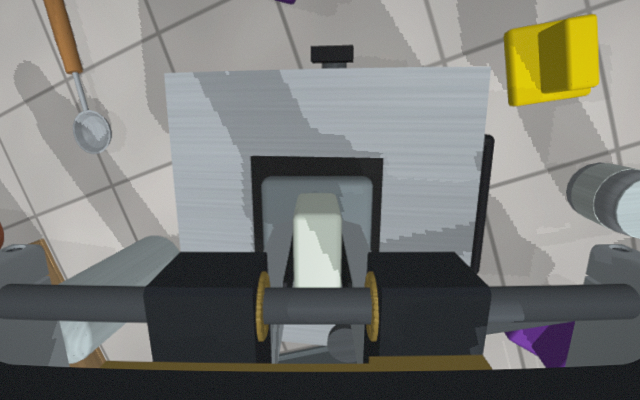

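```bash
python3 - <<'E'
from h import *
s,im,d=load("w6")
uv=[(u,186) for u in (275,280,285,350,355,360)]
P=bydepth("wrist",uv,d,s);print(Rt(s).inv().apply(P-s["eef_pos"]).round(1));
uv=[(256,u) for u in (165,175,185)]+[(u,166) for u in (280,320,360)];print(bydepth("wrist",uv,d,s).round(1))
E
```

```text
[[-24.  -27.7   6.2]
 [-21.2 -27.7   6.3]
 [-18.4 -27.7   6.1]
 [ 18.1 -27.6   6.9]
 [ 20.9 -27.7   6.1]
 [ 23.7 -27.7   6.2]]
[[ 539.9 -260.6  154. ]
 [ 545.9 -262.8  154.6]
 [ 552.  -265.4  154.2]
 [ 545.4 -245.4  155. ]
 [ 553.5 -221.2  154.4]
 [ 561.2 -197.6  155.3]]
```

step_arm:
  motion:
    - [[-0.36,0,-0.02],[0,4.2,0],1.5]
    - [[-0.72,0,-0.02],[0,8.4,0],1.5]
    - [[-1.06,0,0.0],[0,12.6,0],1.5]
    - [[-1.38,0,0.06],[0,16.9,0],1.5]
    - [[-1.38,0,0.06],[0,16.9,0],1.5]

```text
time_s: 10.05
eef_pos: [583.2, -244.5, 185.3]
tcp_rot: [-0.045, 0.818, 0.571, 0.062]
ft_force: [1.1, 2.5, -7.7]
opening: 0.231
```

```bash
python3 - <<'E'
from h import *
rock()
E
```

```text
t 10.05 p [ 583.2 -244.5  185.3] rv [0.11 8.81 0.16] F [ 1.08  2.52 -7.66] T [ 0.45 -0.34  0.19] op 21.7 q [ 0.78  0.7  -0.59  1.57  0.25  0.98  1.39]
tool F [1.5 0.2 8. ] T [-0.13  0.54 -0.21]
L 49.1 pivot in tool [ 1.4  0.9 49.1]
1 -0.36 -0.02 4.2
1 -0.73 -0.02 8.4
1 -1.09 0.02 12.6
1 -1.46 0.08 16.8
1 -1.46 0.08 16.8
-1 0.36 -0.02 -4.2
-1 0.73 -0.02 -8.4
-1 1.09 0.02 -12.6
-1 1.46 0.08 -16.8
-1 1.46 0.08 -16.8
```

```bash
python3 - <<'E'
from h import *
s,im,d=load("w5")
print(bydepth("wrist",[(257,165),(257,180),(290,163),(350,163)],d,s).round(1)[:,2], bydepth("wrist",[(220,165),(220,180),(290,140)],d,s).round(1)[:,2])
s,im,d=load("w6")
print(bydepth("wrist",[(220,165),(220,180),(290,140)],d,s).round(1)[:,2])
E
```

```text
[154.1 154.6 156.  155.1] [150.  150.8 150.8]
[151.  150.8 150.5]
```

step_arm:
  motion:
    - [[0.36,0,-0.02],[0,-4.2,0],1.5]
    - [[0.71,0,-0.02],[0,-8.4,0],1.5]
    - [[1.04,0,0.02],[0,-12.6,0],1.5]
    - [[1.36,0,0.08],[0,-16.9,0],1.5]
    - [[1.36,0,0.08],[0,-16.9,0],1.5]

```text
time_s: 10.55
eef_pos: [588.1, -230.4, 186.9]
tcp_rot: [0.043, 0.815, 0.575, -0.063]
ft_force: [-1.4, -1.9, -5.0]
opening: 0.234
```

```bash
python3 - <<'E'
from h import *
rock()
E
```

```text
t 10.55 p [ 588.1 -230.4  186.9] rv [ 0.1  -8.73 -0.39] F [-1.39 -1.94 -4.97] T [-0.35 -0.   -0.01] op 22.0 q [ 0.49  0.66 -0.41  1.58  0.47  1.03  1.11]
tool F [-1.5 -0.7  5.3] T [-0.11 -0.33  0.03]
L 50.3 pivot in tool [ 1.7  1.1 50.3]
1 -0.37 -0.02 4.2
1 -0.74 -0.02 8.4
1 -1.12 0.02 12.6
1 -1.49 0.08 16.8
1 -1.49 0.08 16.8
-1 0.37 -0.02 -4.2
-1 0.74 -0.02 -8.4
-1 1.12 0.02 -12.6
-1 1.49 0.08 -16.8
-1 1.49 0.08 -16.8
```

Sleeve flange unmoved (154.5 mm both before and now). Risen about 7 mm, forces low; carrying on.

step_arm:
  motion:
    - [[-0.38,0,-0.02],[0,4.2,0],1.5]
    - [[-0.76,0,-0.02],[0,8.4,0],1.5]
    - [[-1.14,0,0.01],[0,12.6,0],1.5]
    - [[-1.5,0,0.07],[0,16.9,0],1.5]
    - [[-1.5,0,0.07],[0,16.9,0],1.5]

```text
time_s: 11.05
eef_pos: [582.7, -245.5, 188.2]
tcp_rot: [-0.045, 0.817, 0.571, 0.063]
ft_force: [-0.0, 3.3, -6.5]
opening: 0.228
```

step_arm:
  motion:
    - [[0.39,0,-0.02],[0,-4.2,0],1.5]
    - [[0.77,0,-0.02],[0,-8.4,0],1.5]
    - [[1.14,0,0.01],[0,-12.6,0],1.5]
    - [[1.5,0,0.07],[0,-16.9,0],1.5]
    - [[1.5,0,0.07],[0,-16.9,0],1.5]

```text
time_s: 11.55
eef_pos: [588.1, -230.3, 190.1]
tcp_rot: [0.043, 0.815, 0.575, -0.063]
ft_force: [-0.7, -1.8, -5.5]
opening: 0.234
```

```bash
python3 - <<'E'
from h import *
rock()
E
```

```text
t 11.55 p [ 588.1 -230.3  190.1] rv [ 0.1  -8.73 -0.4 ] F [-0.73 -1.83 -5.47] T [-0.31  0.1   0.03] op 22.0 q [ 0.48  0.65 -0.41  1.58  0.46  1.03  1.12]
tool F [-1.1 -0.1  5.7] T [-0.01 -0.33 -0.03]
L 53.4 pivot in tool [ 2.   1.1 53.4]
1 -0.39 -0.02 4.2
1 -0.79 -0.01 8.4
1 -1.19 0.03 12.6
1 -1.58 0.09 16.8
1 -1.58 0.09 16.8
-1 0.39 -0.02 -4.2
-1 0.79 -0.01 -8.4
-1 1.19 0.03 -12.6
-1 1.58 0.09 -16.8
-1 1.58 0.09 -16.8
```

step_arm:
  motion:
    - [[-0.41,0,-0.02],[0,4.2,0],1.5]
    - [[-0.82,0,-0.02],[0,8.4,0],1.5]
    - [[-1.22,0,0.02],[0,12.6,0],1.5]
    - [[-1.6,0,0.08],[0,16.9,0],1.5]
    - [[-1.6,0,0.08],[0,16.9,0],1.5]

```text
time_s: 12.05
eef_pos: [582.4, -246.5, 191.4]
tcp_rot: [-0.045, 0.817, 0.571, 0.063]
ft_force: [0.7, 2.4, -7.0]
opening: 0.229
```

step_arm:
  motion:
    - [[0.41,0,-0.02],[0,-4.2,0],1.5]
    - [[0.81,0,-0.02],[0,-8.4,0],1.5]
    - [[1.2,0,0.02],[0,-12.6,0],1.5]
    - [[1.58,0,0.08],[0,-16.9,0],1.5]
    - [[1.58,0,0.08],[0,-16.9,0],1.5]

```text
time_s: 12.55
eef_pos: [588.4, -229.8, 193.5]
tcp_rot: [0.043, 0.815, 0.575, -0.062]
ft_force: [-0.9, -1.4, -4.3]
opening: 0.229
```

```bash
python3 - <<'E'
from h import *
rock()
E
```

```text
t 12.55 p [ 588.4 -229.8  193.5] rv [ 0.06 -8.66 -0.43] F [-0.87 -1.37 -4.35] T [-0.02  0.17  0.04] op 21.6 q [ 0.48  0.65 -0.41  1.58  0.45  1.04  1.13]
tool F [-0.9 -0.4  4.5] T [ 0.15 -0.08 -0.06]
L 56.9 pivot in tool [ 1.8  1.  56.9]
1 -0.42 -0.02 4.2
1 -0.84 -0.01 8.4
1 -1.26 0.03 12.6
1 -1.68 0.11 16.8
1 -1.68 0.11 16.8
-1 0.42 -0.02 -4.2
-1 0.84 -0.01 -8.4
-1 1.26 0.03 -12.6
-1 1.68 0.11 -16.8
-1 1.68 0.11 -16.8
```

step_arm:
  motion:
    - [[-0.43,0,-0.02],[0,4.2,0],1.5]
    - [[-0.86,0,-0.02],[0,8.4,0],1.5]
    - [[-1.28,0,0.02],[0,12.6,0],1.5]
    - [[-1.7,0,0.09],[0,16.9,0],1.5]
    - [[-1.7,0,0.09],[0,16.9,0],1.5]

```text
time_s: 13.05
eef_pos: [582.2, -247.2, 194.6]
tcp_rot: [-0.045, 0.817, 0.571, 0.063]
ft_force: [0.3, 4.2, -8.2]
opening: 0.232
```

step_arm:
  motion:
    - [[0.44,0,-0.02],[0,-4.2,0],1.5]
    - [[0.87,0,-0.04],[0,-8.5,0],1.5]
    - [[0.87,0,-0.1],[0,-8.5,0],1.5]
    - [[0.87,0,-0.2],[0,-8.5,0],1.5]

```text
time_s: 13.45
eef_pos: [585.3, -236.2, 199.0]
tcp_rot: [-0.001, 0.818, 0.576, 0.0]
ft_force: [-3.6, 3.7, -2.6]
opening: 0.234
```

```bash
python3 - <<'E'
from h import *
rock();go([587,-236.4,197.5],down(70.3));shot("wrist","w7")
E
```

```text
t 13.45 p [ 585.3 -236.2  199. ] rv [ 0.14  0.1  -0.32] F [-3.65  3.72 -2.61] T [1.05 0.84 0.09] op 22.0 q [ 0.63  0.65 -0.49  1.57  0.34  1.01  1.27]
tool F [ 2.3 -4.7  2.6] T [ 1.14  0.7  -0.09]
L 62.0 pivot in tool [ 0.3  1.8 62. ]
1 -0.46 -0.02 4.2
1 -0.92 -0.0 8.4
1 -1.37 0.05 12.6
1 -1.83 0.13 16.8
1 -1.83 0.13 16.8
-1 0.46 -0.02 -4.2
-1 0.92 -0.0 -8.4
-1 1.37 0.05 -12.6
-1 1.83 0.13 -16.8
-1 1.83 0.13 -16.8
shift cm [0.04 0.17 0.15] turn deg [-0.14 -0.1   0.02]
```

View pics/w7.png

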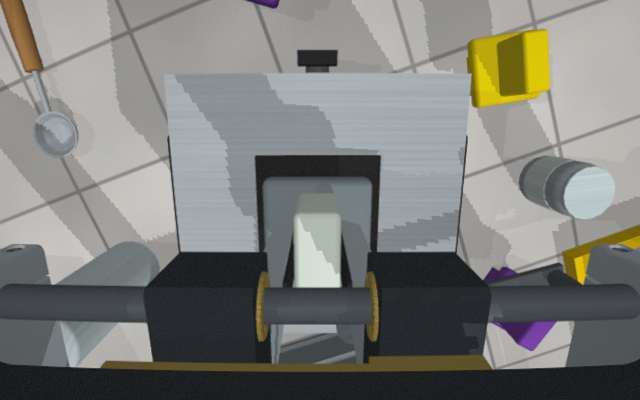

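step_arm:
  motion:
    - [[0.02,0.08,-0.05],[0,0,0],1.5]
    - [[0.03,0.15,-0.15],[0,0,0],1.5]
    - [[0.03,0.15,-0.3],[0,0,0],1.5]
    - [[0.03,0.15,-0.5],[0,0,0],1.5]

```text
time_s: 13.9
eef_pos: [588.1, -240.8, 204.0]
tcp_rot: [0.002, 0.819, 0.574, -0.0]
ft_force: [-0.3, -1.2, -1.4]
opening: 0.23
```

```bash
python3 - <<'E'
from h import *
stt()
st,im,d=shot("wrist","w7b");print(bydepth("wrist",[(260,165),(260,180),(290,163),(350,163)],d,st).round(1)[:,2])
E
```

```text
t 13.9 p [ 588.1 -240.8  204. ] rv [-0.16 -0.12 -0.11] F [-0.31 -1.16 -1.39] T [-0.05 -0.2  -0.06] op 21.7 q [ 0.63  0.64 -0.48  1.56  0.34  1.02  1.27]
[151.4 150.1 153.4 154.8]
```

step_arm:
  motion:
    - [[0,0,-0.5],[0,0,0],1.5]
    - [[0,0,-1.2],[0,0,0],1.5]
    - [[0,0,-2.2],[0,0,0],1.5]
    - [[0,0,-4],[0,0,0],1.5]
    - [[0,0,-6],[0,0,0],1.5]

```text
time_s: 14.45
eef_pos: [587.7, -238.6, 264.8]
tcp_rot: [0.001, 0.818, 0.575, -0.001]
ft_force: [0.4, -0.3, -1.4]
opening: 0.23
```

step_arm:
  motion:
    - [[0,0,-1.5],[0,0,0],1.5]
    - [[0,0,-2.5],[0,0,0],1.5]
    - [[0,0,-3],[0,0,0],1.5]
    - [[0,0,-3],[0,0,0],1.5]

```text
time_s: 14.85
eef_pos: [587.9, -238.7, 294.3]
tcp_rot: [0.002, 0.818, 0.575, -0.001]
ft_force: [-0.3, 0.3, -2.5]
opening: 0.232
```

```bash
python3 - <<'E'
from h import *
stt();shot("scene","s2");shot("top","t2");shot("wrist","w8")
s,im,d=load("s2");c=im[60:330,200:440];cv2.imwrite("pics/s2z.png",cv2.resize(c,None,fx=2.2,fy=2.2,interpolation=cv2.INTER_CUBIC))
go([549,242,295],down(70.3))
E
```

```text
t 14.85 p [ 587.9 -238.7  294.3] rv [-0.07 -0.2  -0.25] F [-0.33  0.28 -2.51] T [ 0.07 -0.11 -0.01] op 21.8 q [ 0.64  0.57 -0.51  1.43  0.29  1.21  1.32]
shift cm [ 43.93 -19.83  -0.35] turn deg [-0.08  0.2  -0.05]
```

View pics/s2z.png

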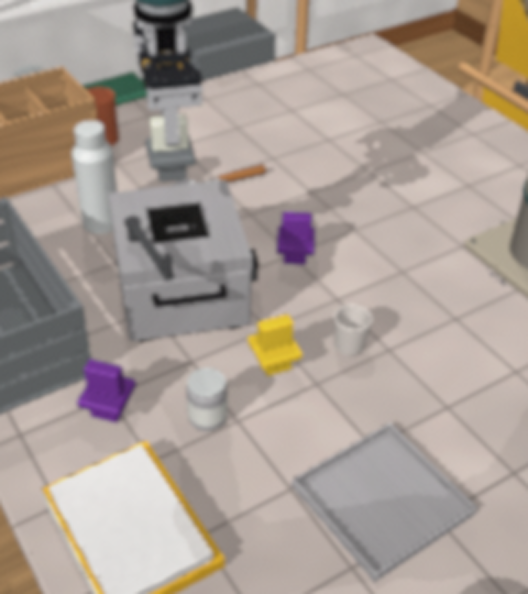

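View pics/t2.png

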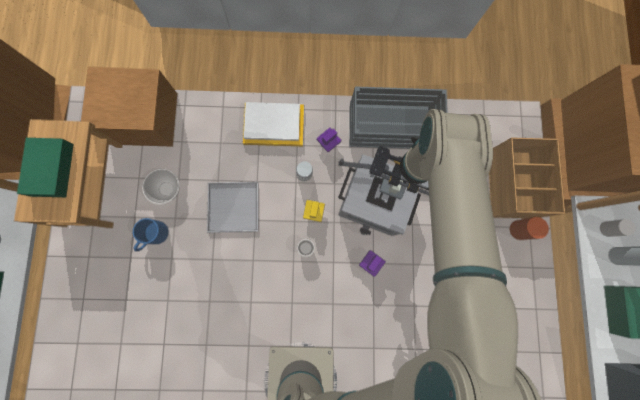

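step_arm:
  motion:
    - [[1,-0.4,0],[0,0,0],1.5]
    - [[3,-1.3,0],[0,0,0],1.5]
    - [[6,-2.7,0],[0,0,0],1.5]
    - [[9.5,-4.3,0],[0,0,0],1.5]
    - [[13,-5.9,0],[0,0,0],1.5]

```text
time_s: 15.5
eef_pos: [575.3, -94.1, 292.6]
tcp_rot: [0.0, 0.818, 0.575, -0.002]
ft_force: [-1.0, 0.5, -1.0]
opening: 0.232
```

step_arm:
  motion:
    - [[3.5,-1.6,0],[0,0,0],1.5]
    - [[7,-3.2,0],[0,0,0],1.5]
    - [[10.5,-4.8,0],[0,0,0],1.5]
    - [[14,-6.3,0],[0,0,0],1.5]
    - [[17,-7.7,0],[0,0,0],1.5]

```text
time_s: 16.0
eef_pos: [559.9, 92.9, 292.3]
tcp_rot: [0.0, 0.817, 0.576, -0.001]
ft_force: [0.5, -0.9, -1.1]
opening: 0.234
```

```bash
python3 - <<'E'
from h import *
stt();go([549,242,250],down(70.3))
E
```

```text
t 16.0 p [559.9  92.9 292.3] rv [ 0.05 -0.16 -0.37] F [ 0.51 -0.88 -1.06] T [ 0.08 -0.13  0.02] op 22.0 q [ 0.15  0.47 -0.56  1.62  0.27  1.13  0.75]
shift cm [13.69 -6.04  4.2 ] turn deg [-0.05  0.16  0.07]
```

step_arm:
  motion:
    - [[3.5,-1.5,0],[0,0,0],1.5]
    - [[7,-3.1,0],[0,0,0],1.5]
    - [[10.5,-4.6,1],[0,0,0],1.5]
    - [[12.8,-5.6,2.5],[0,0,0],1.5]
    - [[13.7,-6,4.2],[0,0,0],1.5]

```text
time_s: 16.5
eef_pos: [549.0, 243.9, 249.8]
tcp_rot: [-0.0, 0.816, 0.578, -0.001]
ft_force: [-0.3, -0.9, -1.9]
opening: 0.231
```

step_arm:
  motion:
    - [[0,0,0],[0,0,0],1.5]
    - [[0,0,0],[0,0,0],1.5]

```text
time_s: 16.7
eef_pos: [550.3, 238.5, 249.8]
tcp_rot: [0.001, 0.818, 0.576, -0.002]
ft_force: [0.3, -0.1, -0.7]
opening: 0.23
```

```bash
python3 - <<'E'
from h import *
stt();go([549,242,62],down(70.3));st,im,d=shot("wrist","w9")
E
```

```text
t 16.7 p [550.3 238.5 249.8] rv [ 0.04 -0.27 -0.27] F [ 0.35 -0.07 -0.7 ] T [ 0.03 -0.19 -0.02] op 21.6 q [-0.12  0.56 -0.55  1.59  0.32  1.08  0.47]
shift cm [ 0.37 -0.23 18.78] turn deg [-0.04  0.27 -0.03]
```

View pics/w9.png

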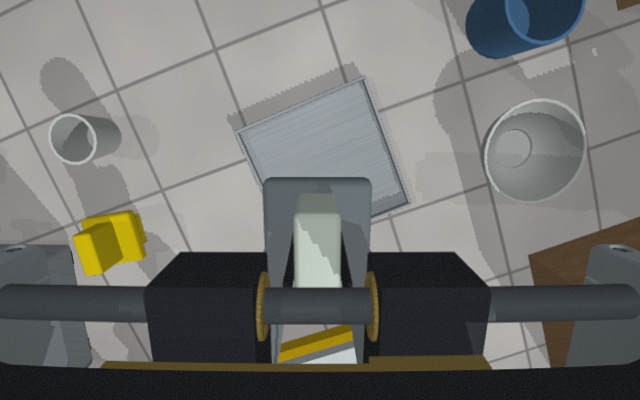

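```bash
python3 - <<'E'
from h import *
s,im,d=load("w9")
C=onplane("wrist",[(236,131),(364,78),(410,202)],16,s);print(C.round(1),(C[0]+C[2])/2,np.linalg.norm(C[1]-C[0]),np.linalg.norm(C[2]-C[1]))
E
```

```text
[[471.1 160.9  16. ]
 [465.2 325.4  16. ]
 [627.  334.   16. ]] [549.03185471 247.41638042  16.        ] 164.6425861509274 162.00228205017538
```

step_arm:
  motion:
    - [[0.2,-0.1,3],[0,0.25,0],1.5]
    - [[0.4,-0.2,7],[0,0.25,0],1.5]
    - [[0.5,-0.2,11],[0,0.25,0],1.5]
    - [[0.5,-0.2,15],[0,0.25,0],1.5]
    - [[0.5,-0.2,17.5],[0,0.25,0],1.5]

```text
time_s: 17.25
eef_pos: [550.5, 241.5, 73.3]
tcp_rot: [0.0, 0.819, 0.574, -0.001]
ft_force: [-0.5, 0.2, -2.5]
opening: 0.236
```

step_arm:
  motion:
    - [[0,0,0.4],[0,0,0],1.5]
    - [[0,0,0.5],[0,0,0],1.5]
    - [[0,0,0.5],[0,0,0],1.5]

```text
time_s: 17.55
eef_pos: [552.0, 244.0, 71.9]
tcp_rot: [0.0, 0.818, 0.575, 0.002]
ft_force: [-0.1, 0.1, -1.8]
opening: 0.232
```

```bash
python3 - <<'E'
from h import *
stt()
E
```

```text
t 17.55 p [552.  244.   71.9] rv [-0.14  0.19 -0.2 ] F [-0.08  0.1  -1.76] T [ 0.04 -0.12  0.02] op 21.8 q [-0.19  0.77 -0.45  1.76  0.47  0.72  0.34]
```

step_arm:
  motion:
    - [[0,0,0.4],[0,0,0],1.5]
    - [[0,0,0.8],[0,0,0],1.5]
    - [[0,0,1.1],[0,0,0],1.5]
    - [[0,0,1.2],[0,0,0],1.5]
    - [[0,0,1.2],[0,0,0],1.5]

```text
time_s: 18.05
eef_pos: [551.2, 243.7, 60.5]
tcp_rot: [0.001, 0.818, 0.575, 0.001]
ft_force: [-2.2, -2.4, 14.6]
opening: 0.23
```

step_arm:
  motion:
    - [[0,0,0.1],[0,0,0],1.5]
    - [[0,0,0.2],[0,0,0],1.5]
    - [[0,0,0.2],[0,0,0],1.5]

```text
time_s: 18.35
eef_pos: [551.8, 243.6, 60.3]
tcp_rot: [0.001, 0.818, 0.575, 0.002]
ft_force: [-4.0, -4.7, 27.2]
opening: 0.231
```

```bash
python3 - <<'E'
from h import *
stt()
E
```

```text
t 18.35 p [551.8 243.6  60.3] rv [-0.23  0.08 -0.22] F [-4.03 -4.72 27.24] T [-1.17  1.35 -0.02] op 21.7 q [-0.2   0.78 -0.43  1.77  0.48  0.7   0.33]
```

step_arm:
  motion:
    - [[0,0,-0.2],[0,0,0],1.5]
    - [[0,0,-0.4],[0,0,0],1.5]
    - [[0,0,-0.4],[0,0,0],1.5]

```text
time_s: 18.65
eef_pos: [550.6, 243.8, 60.4]
tcp_rot: [-0.0, 0.818, 0.575, 0.001]
ft_force: [-0.9, -0.9, 6.4]
opening: 0.232
```

```bash
python3 - <<'E'
from h import *
stt();shot("wrist","w10");shot("scene","s3")
s,im,d=load("s3");c=im[220:340,310:450];cv2.imwrite("pics/s3z.png",cv2.resize(c,None,fx=4.5,fy=4.5,interpolation=cv2.INTER_CUBIC))
E
```

```text
t 18.65 p [550.6 243.8  60.4] rv [-0.03  0.08 -0.25] F [-0.93 -0.9   6.42] T [-0.12  0.07 -0.01] op 21.8 q [-0.2   0.78 -0.44  1.77  0.48  0.7   0.33]
```

View pics/s3z.png

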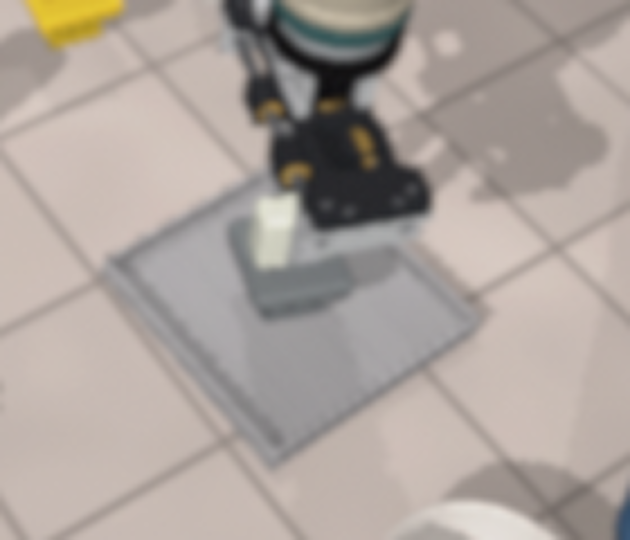

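View pics/w10.png

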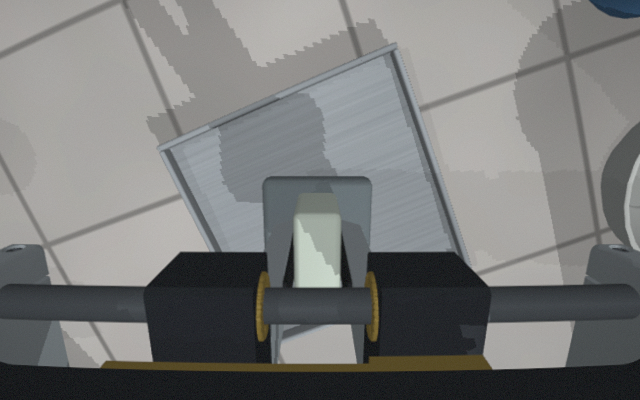

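```bash
python3 - <<'E'
from h import *
for t in ("w7","w8","w9","w10"):
    s,im,d=load(t);uv=[(u,187) for u in (280,285,350,355)]
    P=bydepth("wrist",uv,d,s);print(t,Rt(s).inv().apply(P-s["eef_pos"])[:,2].round(1),P[:,2].round(1))
s,im,d=load("w10");print(bydepth("wrist",[(250,120),(380,150),(200,160)],d,s)[:,2])
E
```

```text
w7 [8.1 8.9 9.5 8.4] [190.9 190.1 189.6 190.7]
w8 [9.8 8.3 9.9 9.7] [283.2 284.7 283.  283.2]
w9 [ 8.8  8.2 10.3  8.6] [241.2 241.7 239.4 241.1]
w10 [ 9.6 10.2  9.8  9.1] [50.7 50.1 50.6 51.2]
[3.44107647 4.28276421 6.22259799]
```

step_arm:
  motion:
    - [[0,0,-0.1],[0,0,0],2.2]
    - [[0,0,-0.1],[0,0,0],2.6]
    - [[0,0,-0.1],[0,0,0],3.2]
    - [[0,0,-0.1],[0,0,0],4]
    - [[0,0,-0.1],[0,0,0],4.5]
  force: 20

```text
time_s: 19.25
eef_pos: [550.3, 243.6, 60.9]
tcp_rot: [-0.0, 0.818, 0.575, 0.0]
ft_force: [0.4, 0.1, 0.4]
opening: 0.461
```

step_arm:
  motion:
    - [[0,0,0],[0,0,0],4.5]
    - [[0,0,-1],[0,0,0],4.5]
    - [[0,0,-3],[0,0,0],4.5]
    - [[0,0,-6],[0,0,0],4.5]
    - [[0,0,-10],[0,0,0],4.5]

```text
time_s: 19.75
eef_pos: [549.3, 243.0, 161.5]
tcp_rot: [-0.001, 0.818, 0.575, -0.001]
ft_force: [1.1, 0.9, 0.3]
opening: 0.481
```

step_arm:
  motion:
    - [[0,2,-3],[0,0,0],4.5]
    - [[0,5,-6],[0,0,0],4.5]
    - [[0,8,-10],[0,0,0],4.5]
    - [[0,9,-12],[0,0,0],4.5]
    - [[0,9,-12],[0,0,0],4.5]

```text
time_s: 20.25
eef_pos: [638.0, 212.7, 284.9]
tcp_rot: [0.001, 0.819, 0.574, 0.004]
ft_force: [0.2, 0.4, 0.4]
opening: 0.474
```

```bash
python3 - <<'E'
from h import *
stt();shot("wrist","w11");shot("scene","s4");shot("top","t4")
s,im,d=load("s4");c=im[100:340,200:460];cv2.imwrite("pics/s4z.png",cv2.resize(c,None,fx=2.4,fy=2.4,interpolation=cv2.INTER_CUBIC))
E
```

```text
t 20.25 p [638.  212.7 284.9] rv [-0.32  0.32 -0.07] F [0.22 0.43 0.43] T [ 0.08 -0.17  0.02] op 44.5 q [-0.07  0.64 -0.54  1.34  0.33  1.25  0.59]
```

View pics/s4z.png

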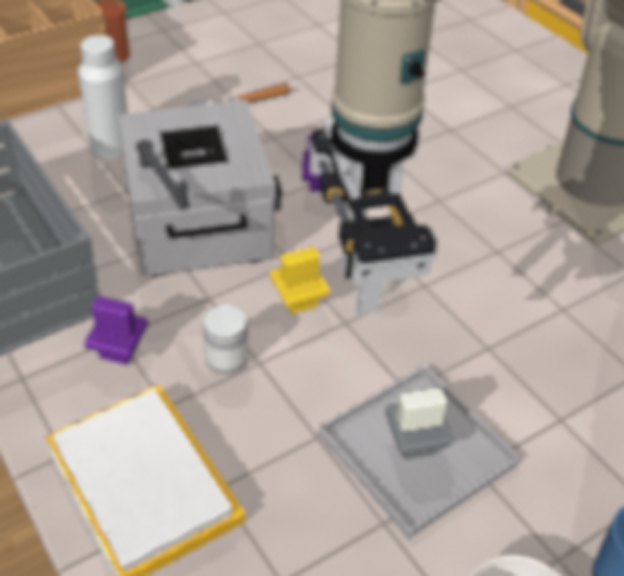

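View pics/t4.png

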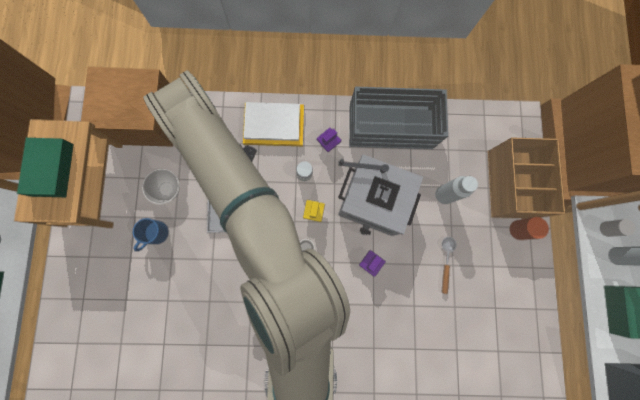

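View pics/w11.png

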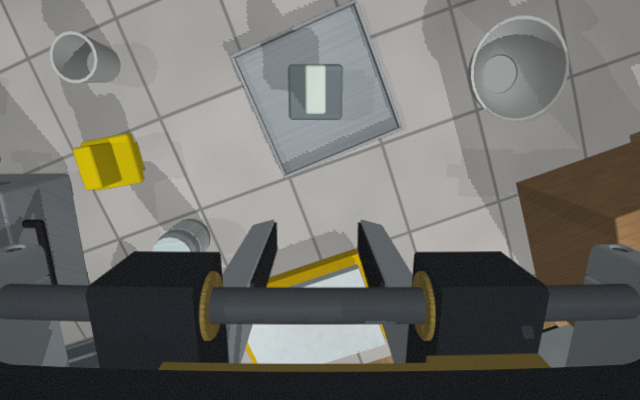

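```bash
python3 - <<'E'
from h import *
for t in("top0","t4"):
    s,im,d=load(t)
    P=proj("top",[[587+np.cos(a)*x-np.sin(a)*y,-236.4+np.sin(a)*x+np.cos(a)*y,154] for a in [np.radians(-19.7)] for x,y in [(-38,0),(0,-38),(38,-20),(-38,-25),(25,-38)]])
    print(t,bydepth("top",P.round(),d)[:,2].round(1))
arm.sign_off()
E
```

```text
top0 [153.  153.2 219.4 155.6 152.5]
t4 [154.  157.7 157.4 153.3 152.3]
the job is handed in; nothing more can be done
```

The job is done and handed in at about 20 s of the 72 s allowed. The bung stands upright, fin up, near the middle of the tray, and the keeper is swung aside.

**What I did**
- I straddled the keeper's peg with the open jaws and swung it aside to about 1.3 rad (estimated from the gripper's position).
- I gripped the fin and rocked the bung about 8.5° each way, rising about 1.5 mm a swing. The pull read at most about 8 N at the end of each call.
- I recentred, lifted it clear, carried it to the tray, set it down and backed away. I pressed down with about 27 N for a moment, then eased off before letting go.

**Last checks**
- **Bung:** after release the pictures show it upright in the tray. Before release, the head-top height put the foot on the tray floor.
- **Sleeve:** its flange read 152–158 mm in depth after the job, against 153–156 mm at the start. That is flush to within 2–4 mm; a smaller lift would not show.
- **Keeper and other things:** the keeper is still aside. The things I could see are where they were; the arm hid the cup and most of the tray in the last top view, but the wrist view showed both.

**What disagreed:** the foot touched down about 4 mm higher than planned. Depth readings showed the fin had slipped that much in the jaws, mostly during rocking. The bung was never dropped.

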